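# Snap the fittings case shut all round

## Task

The lid of the large fittings case is on but its rim is not clipped: press down each of the four raised rim sections with the fingertips until it clicks shut and stays level with the lid. Do not lift, carry or shove the case, and leave the nut on the lid and everything else on the bench where it stands.

Things in the scene. Friction and masses are not known exactly. Their poses are not given: they have to be found in the camera images.
- case: Large grey plastic case, loose, about 2 kg, with a white lid, 206 x 156 mm over the lid, lid top 57.5 mm above the bench. Origin: centre of its underside; x along its length, y its width, z up. The lid's middle panel (130 x 80 mm) and four corners (36 x 36 mm) are fixed; between the corners lie the four rim sections, hinged along the middle panel's edges, all standing up at the start.
- nut: Steel hexagon nut, 32 mm across flats, 20 mm high, left standing on the middle panel of the lid; origin at the centre of its underside (57.5 mm above the bench). Leave alone.
- union_a: Steel screw union standing upright beside the case on its left (+y) side, 37 mm across, 46 mm high; origin at the centre of its underside. Leave alone.
- union_b: Like the other union but 10 percent larger (51 mm high, 41 mm across), standing beyond the far (+x) end of the case. Leave alone.
- wrench: Open wrench, 170 mm long, lying along the right (-y) side of the case, under 20 mm high; origin on the bench under its middle, x along it. Leave alone.
- small_case: Smaller closed case of the same materials, 124 x 94 mm, 42 mm high, with a plain one-piece lid, to the robot's left; origin at the centre of its underside. It needs nothing; leave alone.
- tin: Upright tin, 66 mm across, 85 mm high, to the robot's right; origin at the centre of its underside. Leave alone.
- flange: Round steel flange, 70 mm across, 34 mm high, lying flat to the robot's right; origin at the centre of its underside. Leave alone.
- section_far (a joint): Angle (rad) of the rim section on the case's +x side, 80 mm long, 36 mm wide from hinge to outer edge. 0: snapped shut, level with the fixed corners; 0.30: sprung up, outer edge 11 mm higher. Over-centre snap: resists with up to about 10 N at its press point, clicks past about 0.13, then pulls itself shut; let go earlier it springs up again.
- section_far_press (a point): Point on the upper face of the +x section, middle of its length, 26 mm out from its hinge line, 10 mm in from its outer edge. Moves with the section: 57.5 mm above the bench when shut, about 8 mm higher when up. x axis outward (tilting up with the section), y along the rim.
- section_left (a joint): Angle (rad) of the rim section on the case's +y side, 130 mm long, 36 mm wide from hinge to outer edge. 0: snapped shut, level with the fixed corners; 0.30: sprung up, outer edge 11 mm higher. Over-centre snap: resists with up to about 10 N at its press point, clicks past about 0.13, then pulls itself shut; let go earlier it springs up again.
- section_left_press (a point): Point on the upper face of the +y section, middle of its length, 26 mm out from its hinge line, 10 mm in from its outer edge. Moves with the section: 57.5 mm above the bench when shut, about 8 mm higher when up. x axis outward (tilting up with the section), y along the rim.
- section_near (a joint): Angle (rad) of the rim section on the case's -x side, 80 mm long, 36 mm wide from hinge to outer edge. 0: snapped shut, level with the fixed corners; 0.30: sprung up, outer edge 11 mm higher. Over-centre snap: resists with up to about 10 N at its press point, clicks past about 0.13, then pulls itself shut; let go earlier it springs up again.
- section_near_press (a point): Point on the upper face of the -x section, middle of its length, 26 mm out from its hinge line, 10 mm in from its outer edge. Moves with the section: 57.5 mm above the bench when shut, about 8 mm higher when up. x axis outward (tilting up with the section), y along the rim.
- section_right (a joint): Angle (rad) of the rim section on the case's -y side, 130 mm long, 36 mm wide from hinge to outer edge. 0: snapped shut, level with the fixed corners; 0.30: sprung up, outer edge 11 mm higher. Over-centre snap: resists with up to about 10 N at its press point, clicks past about 0.13, then pulls itself shut; let go earlier it springs up again.
- section_right_press (a point): Point on the upper face of the -y section, middle of its length, 26 mm out from its hinge line, 10 mm in from its outer edge. Moves with the section: 57.5 mm above the bench when shut, about 8 mm higher when up. x axis outward (tilting up with the section), y along the rim.

How it is judged (in metres and radians):
At the end, for the whole second after the job is handed in: All four rim sections read under 0.04 rad (snapped shut, within about 1.5 mm of level); the case stands flat and still within 30 mm of where it began; the nut still stands on the lid and every other loose thing is within 30 mm of its place (value of joint each of section_far, section_left, section_near, section_right below 0.04 rad and distance of each of case, nut, union_a, union_b, wrench, small_case, tin, flange from where it was at the start of the episode below 0.03 m and height (world z) of case below 0.006 m and angle between case's own z axis and vertical below 0.05 rad and linear speed of case below 0.02 m/s and z of nut in the frame of case above 0.05 m and angle between nut's own z axis and vertical below 0.1 rad); the robot touches nothing.
It fails at once if the case is lifted (more than 15 mm) or tipped (more than 0.2 rad) (height (world z) of case above 0.015 m or angle between case's own z axis and vertical above 0.2 rad).
It fails at once if the case is shoved more than 40 mm (distance of case from where it was at the start of the episode above 0.04 m).
It fails at once if the nut or another bystander is moved, lifted or knocked more than 40 mm (distance of any of nut, union_a, union_b, wrench, small_case, tin, flange from where it was at the start of the episode above 0.04 m).
It also fails if it takes over 53 s, if anything falls off the work surface, if the arm or the gripper's body presses on something with over 40 N, if the wrist force passes 120 N, or if a joint passes its speed limit or range.

## Robot

A 6-joint arm with a two-finger parallel gripper is mounted at the origin on the work surface. World frame = base frame: x ahead of the robot, y to its left, z up, the work surface at z = 0. Lengths are in mm, angles in rad, forces in N, time in s.
With the tool pointing down it reaches from about 400 to 925 mm from the base axis. Payload 12.5 kg.
Tool frame: the origin (TCP) lies at the very end of the fingers, on their centre line; the grasp point (between the pads) lies 19 mm behind it; z points along the fingers, y is the direction in which the jaws open and shut (so a half turn about z gives the same grasp; the last joint's range is limited). The gripper opens to 95 mm and grips with 3 to 60 N. Pads are 20 mm wide; open, the fingers measure 119 mm over their backs; the gripper's body (75 mm by 180 mm) begins 59 mm behind the grasp point.
Start: joints at [-1.279, 0.491, 1.559, -0, 1.092, -0.106], TCP at [242.144, -576.209, 175.961] pointing down, gripper open.
Joint ranges: [-3.1, 3.1], [-0.84, 2.19], [0.05, 2.79], [-1.13, 4.28], [0.06, 2.93], [-2.69, 2.69]. Speed limits (rad/s): [2.22, 2.22, 2.79, 3.14, 3.14, 3.14].

## Interface

Orientations are given as [roll, pitch, yaw] about the fixed x, y, z axes, in that order (R = Rz(yaw) Ry(pitch) Rx(roll)).
In Python, from cell import env gives the robot as it stands.
- The arm moves only by the shell command python3 -m pendant 'ROWS'. ROWS is JSON, a list that holds one entry, the list of rows, each a list of 5 numbers: the opening, from 0 (shut) to 1 (fully open), then the shift along the tool's x, y, z in m, then the turn about the tool's z in rad. A call has exactly 8 rows; each row is the pose to reach, as a shift and turn from the pose commanded when the call began, along the tool's axes at that moment; what a row does not reach only later rows make up. A row lasts 1/10 s, in which the tool goes at most 50 mm and 8.59 degrees, less where a joint would pass 70% of its speed; a pose out of reach is approached as far as the arm can. A call with a gripper value outside its range is refused whole. The fingers move at their own pace and stop on an object; the grip force is fixed at half the most. Time passes only in rows, so rows that repeat a pose let the fingers close, or fill a call up. It gives the time, the measured TCP pose, the force and the opening at its end, in the units of the state.
- env.state(): the state, without advancing time (a new reading comes with each control period).
- env.read_camera(name): name is "side" or "top"; returns a dict with "image" (400x640x3 uint8, blue, green, red), "range_z" (400x640 float32, mm along the optical axis (not along the pixel's ray), 0 where there is no reading), "fx", "fy", "cx", "cy" (pixels), "rvec" (rotation vector, rad) and "tvec" (3), from world to camera coordinates, as OpenCV has them. Camera axes: x right, y down, z forward; pixel columns grow to the right and rows downward; lengths in mm; the calibration is good to about 2 mm. A picture is of the moment at which its call begins.
- env.job_done(): hands the job in, once; it reports no verdict.
The state is a dict: "t": time; "joints": joint angles; "qvel": joint speeds; "tau": joint torques, N m; "eef_pos": TCP position; "tcp_rot": TCP orientation; "ft_force": force on the tool from outside, world axes, zero at the start; "moment": the same for the moment, N m; "opening": opening from 0.0 (shut) to 1.0 (fully open).
Only numpy, scipy, OpenCV 4.12 (cv2) and the standard library are available. Lean on these libraries where they do the work, as an engineer would, in place of code of your own. Each camera call takes 0.05 s, during which the arm holds its last target. There are 200 camera calls.

## Working session

There is one attempt and no reset: what is moved stays moved. The work goes in short steps, Python scripts to look and compute and a shell command to move; the robot and the scene stay as the last step left them, time stands still between calls to the robot, and variables do not carry over. Pictures are saved under pics/ and viewed, about 8 in all and at most 12, crops included, and the job is handed in when it is done.

```bash
mkdir -p pics; ls; cat > h.py <<'E'
import numpy as np, cv2
from cell import env
def cam(n):
    c=env.read_camera(n); c['R']=cv2.Rodrigues(np.array(c['rvec'],float))[0]; c['t']=np.array(c['tvec'],float).ravel(); return c
def world(c):
    v,u=np.mgrid[0:400,0:640]; z=c['range_z'].astype(float)
    P=np.stack([(u-c['cx'])/c['fx']*z,(v-c['cy'])/c['fy']*z,z],-1)
    W=(P-c['t'])@c['R']; W[z==0]=np.nan; return W
E
python3 - <<'E'
from h import *
print(env.state())
for n in('top','side'):
    c=cam(n); cv2.imwrite(f'pics/{n}0.png',c['image']); W=world(c); np.save(n+'0.npy',W)
    print(n,-c['R'].T@c['t'],c['fx'])
E
```

```text
pics
{'t': 0.0, 'joints': array([-1.27860862e+00,  4.91541036e-01,  1.55945781e+00,  1.22270879e-05,
        1.09168825e+00, -1.05598032e-01]), 'qvel': array([-1.04075679e-03,  3.95858742e-04, -1.93585377e-03,  1.55598214e-03,
       -4.72777423e-04, -6.85097677e-05]), 'tau': array([-2.70934024e-04, -6.12653947e+01, -2.58191621e+01,  6.91592158e-02,
        4.81527625e-02, -1.36040594e-04]), 'eef_pos': array([ 242.05324088, -575.91355859,  175.37039777]), 'tcp_rot': array([-3.14050545e+00, -1.26140109e-04,  3.97780026e-01]), 'ft_force': array([ 0.28193711, -0.1738426 ,  0.55750962]), 'moment': array([-0.04422384,  0.01394951,  0.04842655]), 'opening': 0.9989101865621138}
top [4.37938898e+02 5.96342479e-01 1.11414604e+03] 391.14409797515935
side [-279.16648189  976.55973809  786.13198594] 519.5298118577545
```

View pics/top0.png

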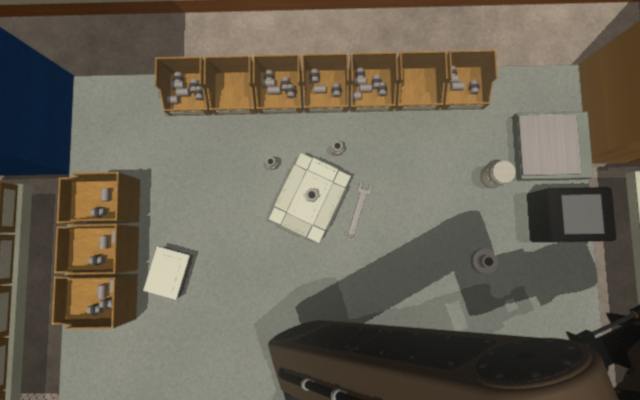

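View pics/side0.png

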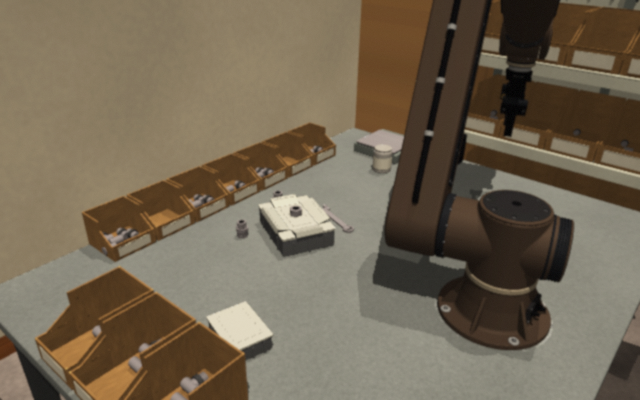

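The top view shows the case at about (311,197), with the nut at (312,195), unions at (272,162) and (338,147), and the wrench at (358,210). The side view shows the same layout, with all sections standing up.

```bash
python3 - <<'E'
from h import *
c=cam('top');W=world(c);im=c['image']
roi=np.zeros((400,640),bool);roi[140:255,255:365]=1
# lid = bright low-saturation pixels
g=im.min(-1); m=((g>150)&roi).astype(np.uint8)
cv2.imwrite('pics/crop.png',cv2.resize(np.hstack([im[130:260,250:380],np.repeat(m[130:260,250:380,None]*255,3,2)]),None,fx=3,fy=3,interpolation=cv2.INTER_CUBIC))
h=(roi&(W[...,2]>45)&(W[...,2]<73)).astype(np.uint8)
for k in (m,h):
    cs,_=cv2.findContours(k,0,2); ct=max(cs,key=cv2.contourArea)
    # rays onto z=60
    p=ct[:,0].astype(float); d=np.c_[(p[:,0]-c['cx'])/c['fx'],(p[:,1]-c['cy'])/c['fy'],np.ones(len(p))]@c['R']; o=-c['R'].T@c['t']
    q=o+d*((60-o[2])/d[:,2])[:,None]
    r=cv2.minAreaRect(q[:,:2].astype(np.float32));print(r)
    print(cv2.boxPoints(r).round())
print('med z lid',np.nanmedian(W[...,2][h>0]))
def blob(name,k):
    n,l,s,ce=cv2.connectedComponentsWithStats(k.astype(np.uint8))
    for i in range(1,n):
        if s[i,4]>8: print(name,ce[i].round(),s[i,4],np.nanmedian(W[l==i],0).round())
blob('tall',roi&(W[...,2]>72)); blob('low',roi&(W[...,2]>5)&(W[...,2]<73)&~(h>0))
E
```

```text
((563.0384521484375, 48.714515686035156), (151.87503051757812, 202.15106201171875), 63.030601501464844)
[[439.  27.]
 [619. -65.]
 [688.  71.]
 [507. 162.]]
((560.1600341796875, 49.70463562011719), (159.49513244628906, 209.2850799560547), 63.67270278930664)
[[431.  25.]
 [619. -68.]
 [689.  75.]
 [502. 168.]]
med z lid 59.445266067869355
tall [311. 195.] 126 [565.  44.  78.]
low [336. 151.] 60 [692. -27.  32.]
low [271. 164.] 70 [658. 152.  30.]
low [356. 213.] 305 [519. -81.   7.]
```

View pics/crop.png

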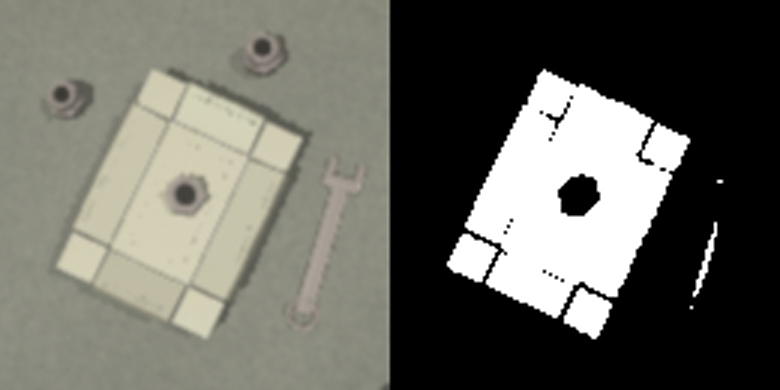

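```bash
python3 -m pendant '[[[0,0.03,-0.0256,0,-0.044],[0,0.06,-0.0512,0,-0.088],[0,0.09,-0.0768,0,-0.132],[0,0.12,-0.1024,0,-0.176],[0,0.15,-0.128,0,-0.22],[0,0.18,-0.1536,0,-0.264],[0,0.21,-0.1792,0,-0.308],[0,0.243,-0.205,0,-0.35]]]'
cat > go.py <<'E'
import sys
from h import *
C=np.array([561.5,49.2]);th=np.radians(-26.7)
ex=np.array([np.cos(th),np.sin(th)]);ey=np.array([-ex[1],ex[0]])
T=dict(far=C+91*ex,near=C-91*ex,left=C+66*ey,right=C-66*ey)
s=env.state();p=s['eef_pos'];y=s['tcp_rot'][2]
d=T[sys.argv[1]]-p[:2]
print('t',s['t'],'pos',p.round(1),'rot',s['tcp_rot'].round(3),'open',s['opening'],'F',s['ft_force'].round(1),'j6',s['joints'][5])
print('dx,dy tool mm',(d@[np.cos(y),np.sin(y)]).round(1),(d@[np.sin(y),-np.cos(y)]).round(1),'dz to 57.5',round(p[2]-57.5,1),'turn',round(y-(th+np.pi/2),3))
E
python3 go.py right
```

```text
t: 0.95
eef_pos: [387.1, -291.7, 175.9]
tcp_rot: [3.142, 0.0, 0.749]
ft_force: [0.9, 0.3, 0.4]
opening: 0.381
t 0.95 pos [ 387.1 -291.7  175.9] rot [3.142 0.    0.749] open 0.38144934883953024 F [0.9 0.3 0.4] j6 0.03961737724668546
dx,dy tool mm 298.0 -107.8 dz to 57.5 118.4 turn -0.356
```

```bash
python3 -m pendant '[[[0,0.04,-0.0144,0,-0.05],[0,0.08,-0.0288,0,-0.1],[0,0.12,-0.0432,0,-0.15],[0,0.16,-0.0576,0.01,-0.2],[0,0.2,-0.072,0.02,-0.25],[0,0.24,-0.0865,0.03,-0.3],[0,0.28,-0.101,0.04,-0.356],[0,0.298,-0.108,0.05,-0.356]]]'
python3 go.py right
```

```text
t: 1.75
eef_pos: [532.8, -8.5, 125.4]
tcp_rot: [3.141, -0.0, 1.108]
ft_force: [-0.8, -0.1, -0.1]
opening: 0.006
t 1.75 pos [532.8  -8.5 125.4] rot [ 3.141 -0.     1.108] open 0.005523784826476669 F [-0.8 -0.1 -0.1] j6 0.3228701080716086
dx,dy tool mm -1.6 -0.3 dz to 57.5 67.9 turn 0.003
```

```bash
python3 -m pendant '[[[0,-0.001,0,0.03,0],[0,-0.001,0,0.05,0],[0,-0.001,0,0.056,0],[0,-0.001,0,0.06,0],[0,-0.001,0,0.063,0],[0,-0.001,0,0.066,0],[0,-0.001,0,0.068,0],[0,-0.001,0,0.068,0]]]'
python3 go.py right
```

```text
t: 2.55
eef_pos: [531.4, -12.3, 58.1]
tcp_rot: [3.141, -0.0, 1.104]
ft_force: [-0.2, 0.1, -0.8]
opening: 0.006
t 2.55 pos [531.4 -12.3  58.1] rot [ 3.141 -0.     1.104] open 0.0058051328378195205 F [-0.2  0.1 -0.8] j6 0.31998480128009493
dx,dy tool mm 2.4 -0.7 dz to 57.5 0.6 turn -0.001
```

```bash
python3 -m pendant '[[[0,0,0,-0.02,0],[0,0.002,0,-0.035,0],[0,0.022,-0.03,-0.035,0],[0,0.045,-0.06,-0.035,0],[0,0.067,-0.0915,-0.035,0],[0,0.067,-0.0915,-0.035,0],[0,0.067,-0.0915,-0.03,0],[0,0.067,-0.0915,-0.025,0]]]'
python3 go.py near
python3 - <<'E'
from h import *
c=cam('top');cv2.imwrite('pics/top1.png',cv2.resize(c['image'][120:270,240:390],None,fx=3,fy=3,interpolation=cv2.INTER_CUBIC))
s=cam('side');cv2.imwrite('pics/side1.png',cv2.resize(s['image'][160:270,220:370],None,fx=4,fy=4,interpolation=cv2.INTER_CUBIC))
E
```

```text
t: 3.35
eef_pos: [480.5, 88.4, 82.8]
tcp_rot: [3.141, -0.0, 1.103]
ft_force: [-0.0, 0.5, -0.9]
opening: 0.001
t 3.35 pos [480.5  88.4  82.8] rot [ 3.141 -0.     1.103] open 0.0009066594648500093 F [-0.   0.5 -0.9] j6 0.5142585975620143
dx,dy tool mm 1.4 -1.0 dz to 57.5 25.3 turn -0.001
```

View pics/side1.png

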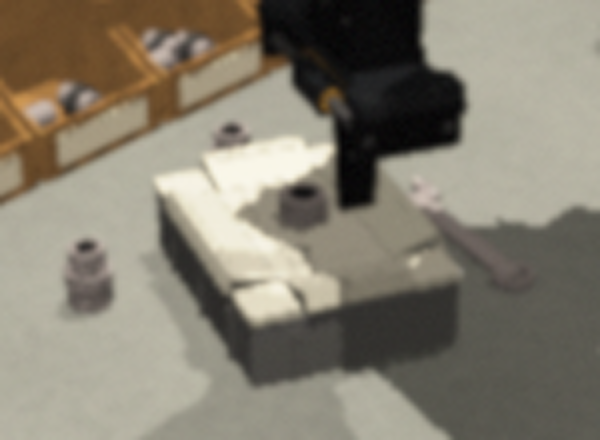

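```bash
python3 - <<'E'
from h import *
s=cam('side')
P=np.array([[480.5,88.4,82.8],[480.2,90.1,65.5],[531.9,-9.7,65.5],[591.1,108.1,65.5],[642.8,8.3,65.5]])
q=P@s['R'].T+s['t'];print([((s['fx']*a/z+s['cx']-220)*4,(s['fy']*b/z+s['cy']-160)*4) for a,b,z in q])
cv2.imwrite('pics/side2.png',cv2.resize(s['image'][160:270,220:370],None,fx=4,fy=4,interpolation=cv2.INTER_CUBIC))
print(env.state()['eef_pos'])
E
```

```text
[(np.float64(353.431107517943), np.float64(252.5355695006923)), (np.float64(351.9360132422278), np.float64(276.18796083672)), (np.float64(388.8508779887154), np.float64(194.83683298860183)), (np.float64(211.87080344638616), np.float64(230.32859933860493)), (np.float64(256.4315768297963), np.float64(154.57785202618868))]
[479.99066299  88.05971833  82.35244429]
```

View pics/side2.png

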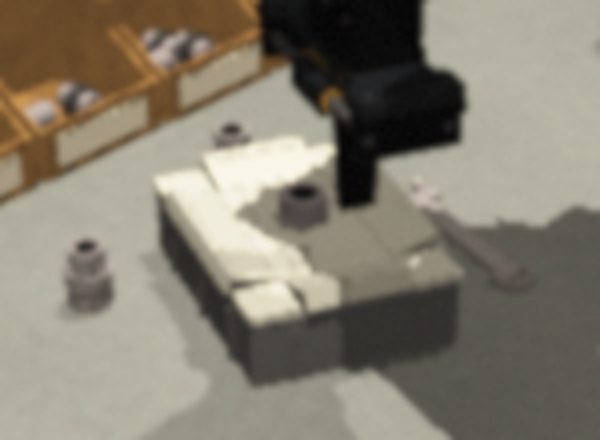

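The side view (crop) shows the finger's visible end at about (357,205), but the reported TCP projects to (353,252). The tip looks about 34 mm too high, and there was no contact force. I'll check with depth.

```bash
python3 - <<'E'
from h import *
s=cam('side');W=world(s);im=s['image']
for v in range(160+40,160+74,2):
    u=220+357//4; print(v,(v-160)*4,W[v,u].round(),W[v,u-3].round(),im[v,u])
T=env.state();print(T['eef_pos'],T['joints'].round(3),T['t'])
# section tilt: fit planes per section in case frame
C=np.array([561.5,49.2]);th=np.radians(-26.7);ex=np.array([np.cos(th),np.sin(th)]);ey=np.array([-ex[1],ex[0]])
t=cam('top')
for nm,c in(('top',t),('side',s)):
    w=world(c);X=(w[...,:2]-C)@ex;Y=(w[...,:2]-C)@ey;Z=w[...,2]
    for n,a,b,h in(('far',X,Y,65),('near',-X,Y,65),('left',Y,X,40),('right',-Y,X,40)):
        hb=30 if h==65 else 50
        for lo in (2,14,24):
            k=(a-h>lo)&(a-h<lo+10)&(abs(b)<hb)&(Z>45)&(Z<80)
            print(nm,n,lo,k.sum(),np.median(Z[k]).round(1) if k.any() else '')
E
```

```text
200 160 [472.  97. 158.] [476. 103. 159.] [8 8 8]
202 168 [473.  95. 151.] [476. 104. 154.] [ 8  9 10]
204 176 [474.  94. 145.] [476. 103. 148.] [8 8 9]
206 184 [475.  92. 138.] [475. 105. 143.] [12 11 11]
208 192 [475.  93. 132.] [479. 100. 134.] [6 9 7]
210 200 [474.  93. 127.] [478. 101. 129.] [22 25 26]
212 208 [545.  11.  59.] [549.  18.  60.] [ 92 105 110]
214 216 [539.  17.  57.] [541.  28.  61.] [114 131 137]
216 224 [529.  29.  60.] [536.  33.  59.] [120 137 144]
218 232 [522.  37.  60.] [529.  42.  59.] [124 141 147]
220 240 [515.  46.  60.] [522.  50.  59.] [123 139 146]
222 248 [510.  51.  58.] [514.  59.  60.] [121 137 145]
224 256 [502.  60.  59.] [509.  64.  58.] [122 139 147]
226 264 [494.  70.  60.] [500.  76.  60.] [118 135 142]
228 272 [477.  90.  70.] [487.  90.  66.] [114 131 137]
230 280 [475.  92.  66.] [475. 104.  71.] [105 121 128]
232 288 [474.  93.  60.] [477. 102.  63.] [103 118 124]
[480.07525583  88.1553238   82.58683952] [ 0.046  0.43   1.99  -0.     0.722  0.515] 3.55
top far 2 83 59.8
top far 14 81 63.7
top far 24 87 67.5
top near 2 0 
top near 14 0 
top near 24 0 
top left 2 51 59.9
top left 14 86 63.4
top left 24 125 66.9
top right 2 133 59.6
top right 14 133 63.9
top right 24 135 67.1
side far 2 55 60.4
side far 14 45 63.3
side far 24 52 66.4
side near 2 21 60.6
side near 14 22 65.4
side near 24 75 64.2
side left 2 56 61.2
side left 14 62 64.5
side left 24 55 68.2
side right 2 48 60.0
side right 14 50 63.8
side right 24 60 67.7
```

The fingertip is really at about z=123 when the state says 82.6, so the reported height is about 40 mm too low; xy agrees. The right section is still up (depth shows a 60→67 mm slope). I'll descend by force instead.

```bash
python3 -m pendant '[[[0,0.001,0,0.025,0],[0,0.001,0,0.042,0],[0,0.001,0,0.046,0],[0,0.001,0,0.049,0],[0,0.001,0,0.052,0],[0,0.001,0,0.054,0],[0,0.001,0,0.056,0],[0,0.001,0,0.056,0]]]'
python3 go.py near; python3 - <<'E'
from h import *
s=cam('side');cv2.imwrite('pics/side3.png',cv2.resize(s['image'][160:270,220:370],None,fx=4,fy=4,interpolation=cv2.INTER_CUBIC))
W=world(s)
for v in range(214,234,2): print(v,W[v,308].round(),W[v,304].round(),s['image'][v,308])
E
```

```text
t: 4.4
eef_pos: [480.3, 89.9, 27.4]
tcp_rot: [3.141, -0.0, 1.104]
ft_force: [-2.1, 1.0, 7.7]
opening: 0.002
t 4.4 pos [480.3  89.9  27.4] rot [ 3.141 -0.     1.104] open 0.001921714001796835 F [-2.1  1.   7.7] j6 0.5166550619146009
dx,dy tool mm 0.1 -0.2 dz to 57.5 -30.1 turn -0.001
214 [422. 158. 163.] [nan nan nan] [7 8 6]
216 [423. 157. 157.] [485. 100. 108.] [11 12 13]
218 [422. 158. 152.] [488.  98. 100.] [14 15 15]
220 [474.  97.  99.] [484. 102.  97.] [10 11  9]
222 [474.  98.  93.] [484. 102.  91.] [7 7 6]
224 [476.  95.  85.] [488.  97.  81.] [10 10 10]
226 [475.  97.  80.] [487.  99.  76.] [11 11 11]
228 [477.  94.  72.] [487.  98.  70.] [12 11 12]
230 [471. 101.  71.] [482. 104.  69.] [65 74 78]
232 [471. 101.  65.] [480. 107.  64.] [ 96 111 115]
```

View pics/side3.png

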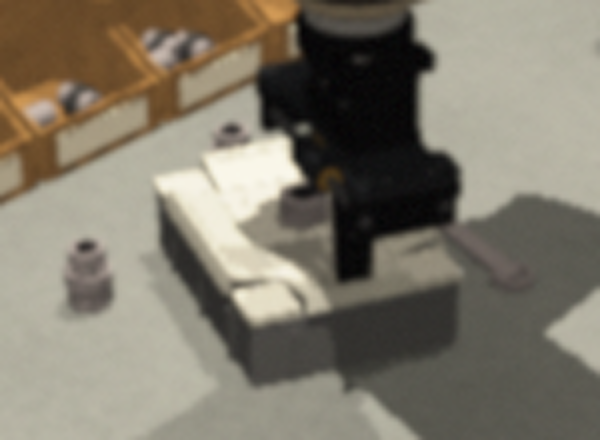

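The picture shows the fingertips at about (352,278) on the near section, with 7.7 N of contact. The depth gives the body's lower edge at about 150 mm, well above the nut. I'll press on.

```bash
python3 -m pendant '[[[0,0,0,0.0015,0],[0,0,0,0.003,0],[0,0,0,0.0045,0],[0,0,0,0.006,0],[0,0,0,0.0065,0],[0,0,0,0.007,0],[0,0,0,0.0075,0],[0,0,0,0.0075,0]]]'
python3 go.py near
```

```text
t: 5.25
eef_pos: [480.3, 89.8, 19.4]
tcp_rot: [3.142, 0.0, 1.104]
ft_force: [-0.1, 0.3, -0.4]
opening: 0.005
t 5.25 pos [480.3  89.8  19.4] rot [3.142 0.    1.104] open 0.0048603228303082426 F [-0.1  0.3 -0.4] j6 0.5167034741343465
dx,dy tool mm 0.3 -0.2 dz to 57.5 -38.1 turn -0.001
```

Force rose to 7.7 N and dropped to zero, so the near section snapped shut. Next is left, then the others.

```bash
python3 -m pendant '[[[0,0,0,-0.02,0],[0,0,0,-0.035,0],[0,0.022,0.03,-0.035,0],[0,0.044,0.06,-0.035,0],[0,0.066,0.091,-0.035,0],[0,0.066,0.091,-0.035,0],[0,0.066,0.091,-0.025,0],[0,0.066,0.091,-0.014,0]]]'
python3 go.py left
```

```text
t: 6.05
eef_pos: [590.2, 107.6, 32.6]
tcp_rot: [-3.141, 0.0, 1.104]
ft_force: [0.7, -0.5, -0.3]
opening: 0.008
t 6.05 pos [590.2 107.6  32.6] rot [-3.141  0.     1.104] open 0.007738402491460164 F [ 0.7 -0.5 -0.3] j6 0.5374427155150588
dx,dy tool mm 0.9 0.6 dz to 57.5 -24.9 turn -0.001
```

```bash
python3 -m pendant '[[[0,0,0,0.003,0],[0,0,0,0.005,0],[0,0,0,0.007,0],[0,0,0,0.009,0],[0,0,0,0.0105,0],[0,0,0,0.012,0],[0,0,0,0.0135,0],[0,0,0,0.0135,0]]]'
python3 go.py left
```

```text
t: 6.85
eef_pos: [591.1, 107.6, 19.6]
tcp_rot: [-3.141, 0.0, 1.104]
ft_force: [0.9, 0.5, 0.1]
opening: 0.002
t 6.85 pos [591.1 107.6  19.6] rot [-3.141  0.     1.104] open 0.00189203092643417 F [0.9 0.5 0.1] j6 0.5375154783185664
dx,dy tool mm 0.6 -0.2 dz to 57.5 -37.9 turn -0.001
```

Now to far (tool x −66, y +91), then press.

```bash
python3 -m pendant '[[[0,0,0,-0.02,0],[0,0,0,-0.035,0],[0,-0.022,0.03,-0.035,0],[0,-0.044,0.06,-0.035,0],[0,-0.0655,0.091,-0.035,0],[0,-0.0655,0.091,-0.035,0],[0,-0.0655,0.091,-0.025,0],[0,-0.0655,0.091,-0.014,0]]]'
python3 go.py far
```

```text
t: 7.65
eef_pos: [642.5, 8.9, 33.2]
tcp_rot: [-3.141, 0.0, 1.104]
ft_force: [0.0, -0.0, 0.1]
opening: 0.004
t 7.65 pos [642.5   8.9  33.2] rot [-3.141  0.     1.104] open 0.003986472165937894 F [ 0.  -0.   0.1] j6 0.37779389126096474
dx,dy tool mm -0.4 0.6 dz to 57.5 -24.3 turn -0.001
```

```bash
python3 -m pendant '[[[0,0,0,0.003,0],[0,0,0,0.005,0],[0,0,0,0.007,0],[0,0,0,0.009,0],[0,0,0,0.0105,0],[0,0,0,0.012,0],[0,0,0,0.0135,0],[0,0,0,0.0135,0]]]'
python3 go.py far
```

```text
t: 8.45
eef_pos: [642.6, 8.4, 20.0]
tcp_rot: [-3.141, 0.0, 1.104]
ft_force: [0.1, 0.1, 0.3]
opening: 0.003
t 8.45 pos [642.6   8.4  20. ] rot [-3.141  0.     1.104] open 0.002745889766541515 F [0.1 0.1 0.3] j6 0.3773079678298558
dx,dy tool mm -0.0 0.2 dz to 57.5 -37.5 turn -0.001
```

```bash
python3 -m pendant '[[[0,0,0,-0.02,0],[0,0,0,-0.035,0],[0,-0.022,-0.03,-0.035,0],[0,-0.044,-0.06,-0.035,0],[0,-0.066,-0.091,-0.035,0],[0,-0.066,-0.091,-0.035,0],[0,-0.066,-0.091,-0.025,0],[0,-0.066,-0.091,-0.014,0]]]'
python3 go.py right
```

```text
t: 9.25
eef_pos: [533.4, -9.8, 34.2]
tcp_rot: [3.139, -0.001, 1.104]
ft_force: [0.1, -0.0, 0.1]
opening: 0.005
t 9.25 pos [533.4  -9.8  34.2] rot [ 3.139e+00 -1.000e-03  1.104e+00] open 0.004842521647113521 F [ 0.1 -0.   0.1] j6 0.32493504098628273
dx,dy tool mm -0.7 -1.4 dz to 57.5 -23.3 turn -0.001
```

```bash
python3 -m pendant '[[[0,0,0,0.003,0],[0,0,0,0.005,0],[0,0,0,0.007,0],[0,0,0,0.009,0],[0,0,0,0.0105,0],[0,0,0,0.012,0],[0,0,0,0.0135,0],[0,0,0,0.0135,0]]]'
python3 go.py right
```

```text
t: 10.05
eef_pos: [532.0, -9.6, 20.6]
tcp_rot: [-3.141, 0.0, 1.104]
ft_force: [0.0, 0.0, -0.0]
opening: 0.007
t 10.05 pos [532.   -9.6  20.6] rot [-3.141  0.     1.104] open 0.007433334151518053 F [ 0.  0. -0.] j6 0.3247846247666188
dx,dy tool mm -0.2 -0.1 dz to 57.5 -36.9 turn -0.001
```

```bash
python3 -m pendant '[[[0,0,0,-0.03,0],[0,0,0,-0.07,0],[0,-0.03,0.015,-0.1,0],[0,-0.07,0.035,-0.12,0],[0,-0.11,0.055,-0.13,0],[0,-0.15,0.075,-0.13,0],[0,-0.19,0.095,-0.13,0],[0,-0.23,0.115,-0.13,0]]]'
cat > chk.py <<'E'
from h import *
C=np.array([561.5,49.2]);th=np.radians(-26.7);ex=np.array([np.cos(th),np.sin(th)]);ey=np.array([-ex[1],ex[0]])
t=cam('top');s=cam('side')
for nm,c in(('top',t),('side',s)):
    w=world(c);X=(w[...,:2]-C)@ex;Y=(w[...,:2]-C)@ey;Z=w[...,2]
    k=(abs(X)<60)&(abs(Y)<35)&(Z>45)&(Z<66);print(nm,'panel',np.median(Z[k]).round(1))
    for n,a,b,h in(('far',X,Y,65),('near',-X,Y,65),('left',Y,X,40),('right',-Y,X,40)):
        hb=30 if h==65 else 50; r=[]
        for lo in (2,14,24):
            k=(a-h>lo)&(a-h<lo+10)&(abs(b)<hb)&(Z>45)&(Z<80); r+=[k.sum(),np.median(Z[k]).round(1) if k.any() else None]
        print(n,r)
W=world(t);roi=np.zeros((400,640),bool);roi[140:255,255:365]=1
for nm,k in (('tall',roi&(W[...,2]>72)),('lid',roi&(W[...,2]>45)&(W[...,2]<73)),('low',roi&(W[...,2]>5)&(W[...,2]<45))):
    n,l,st,ce=cv2.connectedComponentsWithStats(k.astype(np.uint8))
    for i in range(1,n):
        if st[i,4]>25: print(nm,st[i,4],np.nanmedian(W[l==i],0).round())
st=env.state();print(st['t'],st['ft_force'])
cv2.imwrite('pics/top4.png',cv2.resize(t['image'][120:270,240:390],None,fx=4,fy=4,interpolation=cv2.INTER_CUBIC))
E
python3 chk.py
```

```text
t: 10.85
eef_pos: [531.0, -268.6, 151.2]
tcp_rot: [3.141, 0.0, 1.104]
ft_force: [0.8, -0.2, -0.1]
opening: 0.003
top panel 58.1
far [np.int64(78), np.float64(57.5), np.int64(79), np.float64(57.6), np.int64(78), np.float64(57.5)]
near [np.int64(82), np.float64(57.3), np.int64(85), np.float64(57.2), np.int64(79), np.float64(57.6)]
left [np.int64(128), np.float64(57.5), np.int64(131), np.float64(57.4), np.int64(132), np.float64(57.8)]
right [np.int64(132), np.float64(57.3), np.int64(135), np.float64(57.6), np.int64(135), np.float64(57.6)]
side panel 59.0
far [np.int64(35), np.float64(58.5), np.int64(31), np.float64(57.7), np.int64(43), np.float64(58.7)]
near [np.int64(44), np.float64(57.9), np.int64(36), np.float64(58.5), np.int64(62), np.float64(58.1)]
left [np.int64(64), np.float64(58.3), np.int64(66), np.float64(58.4), np.int64(66), np.float64(58.4)]
right [np.int64(62), np.float64(58.3), np.int64(63), np.float64(58.1), np.int64(63), np.float64(58.4)]
tall 126 [565.  43.  78.]
lid 84 [703. -28.  51.]
lid 4106 [558.  51.  58.]
lid 41 [665. 157.  47.]
low 63 [692. -27.  31.]
low 81 [657. 155.  31.]
low 311 [516. -81.   7.]
10.95 [-0.65302239  0.51841842  0.09155078]
```

View pics/top4.png

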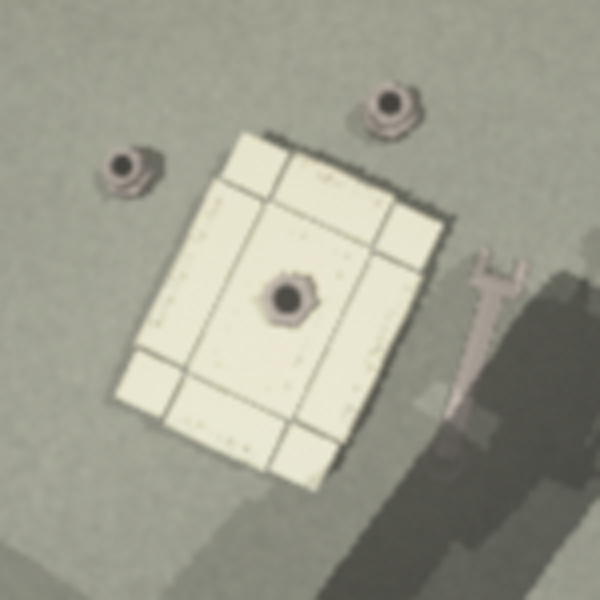

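The top view shows all four sections flush, with no shading steps at the rim. The nut is at (288,298) and the unions and wrench have not moved. Depth reads every section at 57–58 mm across its width.

```bash
python3 -c "
from cell import env
print(env.job_done())"
```

```text
the job is handed in; nothing more can be done
None
```

All four rim sections are pressed shut with the closed fingertips, and the job is handed in at about 11 s of the 53 s allowed.

**Final checks:**
- **Sections:** the top depth image reads all four at 57.2–57.8 mm across their width, and the side view at 57.7–58.7 mm. The middle panel reads 58–59 mm.
- **Case and neighbours:** the nut, both unions and the wrench were within about 3 mm of their first positions. The case showed no visible shift in the last picture. I did not re-measure the small case, tin and flange, but the arm only passed well above the bench.
- **Robot:** clear of everything, with under 1 N on the wrist.

**What disagreed:** the reported tool height was about 39 mm too low compared with the camera depth. My first press on the right section therefore stopped in the air without touching it. I corrected this by going down on camera depth and measured force, saw 7.7 N on the near section before it clicked, then pressed the other three at the same reported height. For those three I only read the force after the press, so the evidence that they shut is the final depth check, not a felt click.

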